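# Drive the stuck dowel out of the bearing block

## Robot

A 6-joint arm with a two-finger parallel gripper is mounted at the origin on a cart in front of the work surface, level with it; the furniture and walls round the work are solid. World frame = base frame: x ahead of the robot, y to its left, z up, the work surface at z = 0. Lengths are in mm, angles in degrees, forces in N, time in s.
With the tool pointing down it reaches from about 250 to 725 mm from the base axis. Payload 9.7 kg.
Tool frame: the origin (TCP) lies at the very end of the fingers, on their centre line; the grasp point (between the pads) lies 19 mm behind it; z points along the fingers, y is the line along which they close (so a half turn about z gives the same grasp; the last joint's range is limited). The gripper opens to 85 mm and grips with 20 to 120 N. Pads are 22 mm wide; open, the fingers measure 114 mm over their backs; the gripper's body (76 mm by 85 mm) begins 54 mm behind the grasp point. The pads swing forward as they close: fully open they stand 13 mm farther back than shut.
Start: joints at [-66.005, 4.979, 10.078, 95.1, 0, 90], TCP at [223.662, -502.466, 231.284] pointing down, gripper open.
Joint ranges: [-179.16, 179.16], [-48.56, 103.87], [-65.8, 70.77], [-126.05, 130.52], [-82.76, 87.17], [-180, 180]. Speed limits (degrees/s): [127.2, 127.2, 147.25, 180, 180, 180].

## Interface

Orientations are given as [roll, pitch, yaw] about the fixed x, y, z axes, in that order (R = Rz(yaw) Ry(pitch) Rx(roll)).
In Python, from cell import arm, vision, job gives the robot as it stands. The module is installed in compiled form; this text tells all that it offers.
- The arm moves only by the tool send_rows, never from a script. Its argument "steps" is a list of rows, each a list of 7 numbers: the opening, from -1 (shut) to 1 (fully open), then the shift along the tool's x, y, z in units of 40 mm (1.0 is 40 mm), then the turn, a rotation vector about the tool's x, y, z in units of 5 degrees (1.0 is 5 degrees). A call has exactly 5 rows; each row shifts and turns the commanded pose from where the row before left it, along the tool's axes as they then stand; what a row does not reach is not made up. A row lasts 1/10 s, in which the tool goes at most 50 mm and 8.59 degrees, less where a joint would pass 70% of its speed; a pose out of reach is approached as far as the arm can. A call is refused whole if a number of a shift passes 1 or a number of a turn 1, either way. A call with a gripper value outside its range is refused whole. The fingers move at their own pace and stop on an object; "grip_force" is the grip in N (left out, the last holds). Time passes only in rows, so rows that do not move let the fingers close, or fill a call up. It gives the time, the measured TCP pose, the force, the opening and the grip force at its end, in the units of the state.
- arm.observe(): the state, without advancing time (a new reading comes with each control period).
- vision.capture(name): name is "scene" or "top" or "wrist"; returns a dict with "img" (384x512x3 uint8, red, green, blue), "fx", "fy", "cx", "cy" (pixels), "cam_to_world" (4x4, takes a point from camera to world coordinates). Camera axes: x right, y up, looking along -z (the intrinsics and any distortion apply to the point x, -y, -z); pixel columns grow to the right and rows downward; lengths in mm; the calibration is good to about 2 mm. The wrist camera is an equidistant fisheye: a pixel r from the principal point sees the ray r / f radians off the axis. A picture is of the moment at which its call begins. There is no depth.
- job.hand_in(): hands the job in; it is judged then, once.
The state is a dict: "t": time; "joint_pos": joint angles; "joint_velocities": joint speeds; "joint_efforts": joint torques, N m; "eef_pos": TCP position; "eef_rot": TCP orientation; "contact_force": force on the tool from outside, world axes, zero at the start; "moment": the same for the moment, N m; "grip_width": opening from 0.0 (shut) to 1.0 (fully open); "grasp_force": force on a finger pad.
Only numpy, scipy, OpenCV 4.12 (cv2) and the standard library are available. Lean on these libraries where they do the work, as an engineer would, in place of code of your own. Each camera call takes 0.05 s, during which the arm holds its last target. There are 200 camera calls.

## Task

A wooden dowel is stuck deep in the bore of the steel bearing block. Take the drift rod from its wooden cradle by the shaft, push its nose about halfway into the bore and let go; then take a fresh hold on the wooden handle behind the collar and push the rod steadily home until the collar sits hard against the adjusting sleeve that stands out of the block's mouth, which drives the dowel out at the far side. Push gently by feel (a push of about 20 N is enough) and never ram or wedge the rod in the block, leave the rod there and let go of it, and do not disturb the things lying around.

Things in the scene. Friction and masses are not known exactly. Their poses are not given: they have to be found in the camera images.
- rod: Drift rod, about 0.25 kg, round: steel shaft 14 mm thick, 150 mm long, nose tapering to 7 mm over its last 5 mm; steel collar 30 mm across, 8 mm thick; pale wooden handle 22 mm thick, 75 mm long. Origin on the axis at the collar's front face; x along the rod to the nose (shaft x = 0 to 150 mm, collar 0 to -8, handle -8 to -83); y, z arbitrary about the axis. Balances near x = +30 mm.
- rod_nose (a point): Tip of the rod's nose, on its axis, 150 mm ahead of the collar face.
- rod_handle (a point): Point on the rod's axis in the middle of the wooden handle, 45 mm behind the front face of the collar. Let go partway in, the rod stays but droops in its clearance, handle a few mm low (about 0.02 to 0.05 rad); pushed so, or out of line, it wedges. Held level its shaft rests on the floor of the bore, axis about 49 mm above the bench. Light side and up-down loads mean it runs free.
- cradle: Fixed wooden cradle: base board 215 x 70 x 16 mm, two V-notched posts 18 mm thick, 50 mm wide, about 73 mm high. Origin on the bench below the rod's collar face at the start; x along the rod to its nose. The rod starts level, axis 62 mm above the bench, resting at x = +110 mm (shaft) and -45 mm (handle); between the posts it is free, with 46 mm of air below its axis.
- block: Grey steel bearing block with a cover plate fixed to the bench: body 150 x 66 mm, top 87 mm above the bench, on a flange 190 x 110 x 12 mm with four bolt heads. Origin on the bench under its centre; x along the level bore from mouth to exit, z up. The bore goes right through: 150 mm long, 15.8 mm wide, axis 50 mm above the bench.
- bore_mouth (a point): Centre of the bore's mouth in the end face of the block; axes as the block's (x into the bore). A steel adjusting sleeve, 36 mm across with a 17 mm hole, stands out of this face around the bore by 4 to 30 mm, different each time and not measured: it must be felt (or seen). It is locked; the collar comes to sit on its end (the judge's sleeve_face).
- bore_exit (a point): Centre of the bore's far opening, 150 mm from the mouth.
- dowel (a joint): Stuck wooden dowel, 13 mm thick, 45 mm long, inside the bore. Value in m: how far its near face lies past the middle of the bore (75 mm + value from the mouth); -0.005 to 0.015 at the start, 0.045 to 0.071 with the rod fully home. It slides under a stiff drag of about 7 N (more when pushed fast), stays where it is left, and nothing stops it before the collar sits.
- screw_tin: Open round tin of screws, 74 mm across, 42 mm high, loose bystander. Origin under its middle.
- pliers: Pliers lying flat, 57 x 186 x 13 mm, loose bystander. Origin under the middle.
- sanding_block: Sanding block, 60 x 110 x 30 mm, loose bystander. Origin under its middle.

How it is judged (in metres and radians):
On the way, in this order (a step that is already met when the one before it is completed fails the run):
1. the rod's nose is partway in the bore (35 to 105 mm deep), straight, and nothing holds the rod (x of rod_nose in the frame of bore_mouth between 0.035 and 0.105 m and angle between the x axis of rod and the x axis of block, either way round below 0.12 rad and contact force between the fingers and rod below 0.1 N), for 0.2 s.
2. the fingers hold the handle behind the collar while the rod is still partway in (contact force between the fingers and rod above 2 N and x of the grasp point in the frame of rod between -0.11 and -0.008 m and x of rod in the frame of bore_mouth below -0.035 m), for 0.1 s.
At the end, for the whole second after the job is handed in: The rod is fully home and straight in the bore: the centre of the collar's front face is within 2 mm of the centre of the sleeve's end face, so that the collar sits on the sleeve, the dowel has been driven on (joint above 0.040, standing out of the far side), the rod is at rest and released (distance between rod and sleeve_face below 0.002 m and angle between the x axis of rod and the x axis of block, either way round below 0.06 rad and y of rod in the frame of bore_mouth between -0.004 and 0.004 m and z of rod in the frame of bore_mouth between -0.004 and 0.004 m and value of joint dowel above 0.04 m and linear speed of rod below 0.02 m/s and contact force between the fingers and rod below 0.1 N); the robot touches nothing.
It fails at once if the rod and the block (with its dowel) press on each other with more than 45 N (contact force between rod and block above 45 N).
It fails at once if the screw tin is moved by more than 20 mm (distance of screw_tin from where it was at the start of the episode above 0.02 m).
It fails at once if the pliers is moved by more than 20 mm (distance of pliers from where it was at the start of the episode above 0.02 m).
It fails at once if the sanding block is moved by more than 20 mm (distance of sanding_block from where it was at the start of the episode above 0.02 m).
It also fails if it takes over 61 s, if anything falls off the work surface, if the arm or the gripper's body presses on something with over 40 N, if the wrist force passes 120 N, or if a joint passes its speed limit or range.

## Working session

There is one attempt and no reset: what is moved stays moved. The work goes in short steps, Python scripts to look and compute and a tool call to move; the robot and the scene stay as the last step left them, time stands still between calls to the robot, and variables do not carry over. Pictures are saved under pics/ and viewed, at most 10 in all, crops included, and the job is handed in when it is done.

Besides the shell and the picture viewer there is one more tool, called after "Request:" by a JSON object that holds its "api" and its "payload". send_rows: Moves the arm, as the interface text tells. Its arguments: {"type":"object","properties":{"steps":{"type":"array"},"grip_force":{"type":"number"}},"required":["steps"]}

```bash
mkdir -p pics; python3 - <<'E'
from cell import arm, vision
import cv2, numpy as np, pickle
print(arm.observe())
d={}
for n in ("scene","top"):
    c=vision.capture(n); d[n]=c
    cv2.imwrite(f"pics/{n}0.png",c["img"][:,:,::-1])
    print(n,c["fx"],c["fy"],c["cx"],c["cy"],np.round(c["cam_to_world"],3).tolist(),[k for k in c])
pickle.dump(d,open("c0.pkl","wb"))
E
```

```text
{'t': 0.0, 'joint_pos': array([-6.60026912e+01,  5.01059664e+00,  1.00330765e+01,  9.51009072e+01,
        1.36074267e-03,  8.99988309e+01]), 'joint_velocities': array([ 0.04061588, -0.0117613 , -0.01367726,  0.07171659, -0.05067478,
        0.11174535]), 'joint_efforts': array([ 4.80457194e-03, -5.20392787e+01,  4.64797533e+01,  1.67707651e-02,
        2.31614549e-04,  2.83301063e-05]), 'eef_pos': array([ 223.58667012, -502.23072776,  230.57557886]), 'eef_rot': array([-1.79921573e+02, -1.36234169e-03,  2.39984760e+01]), 'contact_force': array([-0.72815321, -0.53963607,  0.07104501]), 'moment': array([-0.09166193, -0.02092798,  0.04717343]), 'grasp_force': 0.0, 'grip_width': 0.9997514936827444}
scene 445.37597262454386 445.37597262454386 257.2790601284696 193.8616739143319 [[-0.873, 0.368, -0.322, 176.73], [-0.489, -0.657, 0.575, 728.77], [-0.0, 0.659, 0.752, 996.88], [0.0, 0.0, 0.0, 1.0]] ['img', 'fx', 'fy', 'cx', 'cy', 'cam_to_world']
top 413.1024037555703 413.1024037555703 259.47216846651645 188.9039465563192 [[0.021, 0.997, -0.07, 458.76], [-1.0, 0.02, -0.023, 13.012], [-0.022, 0.07, 0.997, 1161.651], [0.0, 0.0, 0.0, 1.0]] ['img', 'fx', 'fy', 'cx', 'cy', 'cam_to_world']
```

View pics/scene0.png

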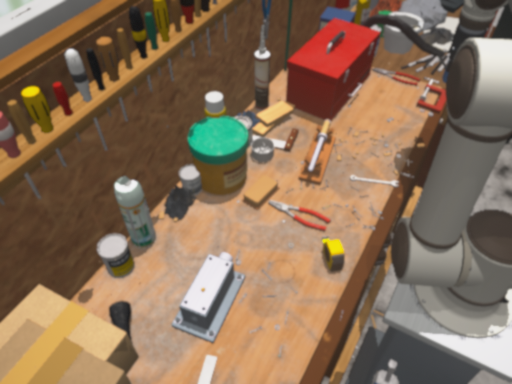

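View pics/top0.png

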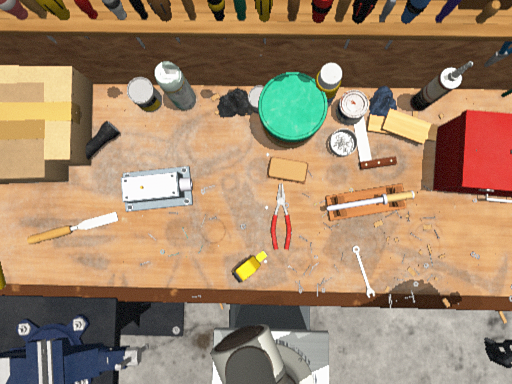

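The scene and top pictures show the block at top px (157,188), with its sleeve at (185,184) facing the rod. The rod lies in the cradle with its nose at (328,207) and handle end at (412,194). The pliers are at (281,215), the sanding block at (287,169) and the tin at (342,143). I'll look closer at the rod and the block.

```bash
cat > h.py <<'E'
import numpy as np, cv2, pickle
def ray(c,u,v):
    M=np.array(c["cam_to_world"]); d=np.array([(u-c["cx"])/c["fx"],-(v-c["cy"])/c["fy"],-1.])
    return M[:3,3],M[:3,:3]@d
def onplane(c,u,v,z):
    o,d=ray(c,u,v); return o+d*(z-o[2])/d[2]
def proj(c,p):
    M=np.array(c["cam_to_world"]); q=M[:3,:3].T@(np.array(p)-M[:3,3])
    return c["cx"]+c["fx"]*q[0]/-q[2], c["cy"]-c["fy"]*q[1]/-q[2]
def tri(c1,p1,c2,p2):
    o1,d1=ray(c1,*p1);o2,d2=ray(c2,*p2)
    s=np.linalg.lstsq(np.c_[d1,-d2],o2-o1,rcond=None)[0]
    a,b=o1+d1*s[0],o2+d2*s[1]; return (a+b)/2,np.linalg.norm(a-b)
E
python3 - <<'E'
import pickle,cv2,numpy as np
d=pickle.load(open("c0.pkl","rb"))
def cr(n,x,y,w,h): return cv2.resize(d[n]["img"][y:y+h,x:x+w,::-1],(400,300),interpolation=cv2.INTER_CUBIC)
m=np.vstack([np.hstack([cr("top",320,160,100,75),cr("top",110,150,100,75)]),np.hstack([cr("scene",280,112,100,75),cr("scene",160,245,120,90)])])
cv2.imwrite("pics/m1.png",m)
E
```

```text
(no output)
```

View pics/m1.png

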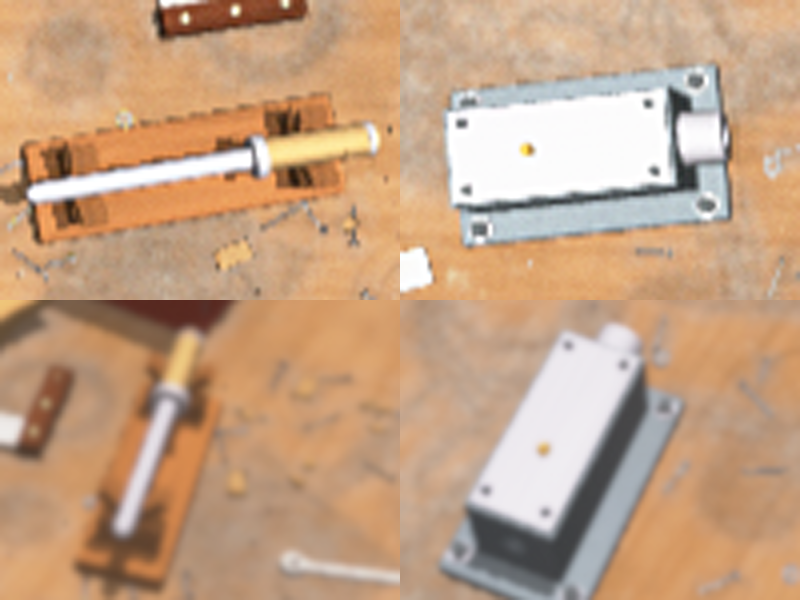

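The crops show, in top pixels: the nose at (327.5,208), collar front at (383,199), handle end at (414,194), block top corners at (121.5,178), (176,172), (179,196) and (123,202), and sleeve end at about (192,184). In the scene crop the nose is at (310.5,170) and the collar at (322,139).

```bash
python3 - <<'E'
from h import *
d=pickle.load(open("c0.pkl","rb")); T,S=d["top"],d["scene"]
np.set_printoptions(precision=1,suppress=True)
for n,a,b in (("nose",(327.5,208.2),(310.5,170)),("collar",(383.3,199.2),(321.7,138.7)),("hend",(413.8,194.2),(328,121.5))):
    print(n,tri(T,a,S,b),onplane(T,*a,62))
a=onplane(T,327.5,208.2,62);b=onplane(T,413.8,194.2,62);print("len",np.linalg.norm(a-b),"yaw",np.degrees(np.arctan2(*(a-b)[1::-1])))
P=[onplane(T,*p,87) for p in((121.5,178),(176.2,172),(178.7,196.2),(123,201.7))]
for p in P: print(p)
print([np.linalg.norm(P[i]-P[(i+1)%4]) for i in range(4)],"c",np.mean(P,0))
for i,j in((1,0),(2,3)):
    v=P[j]-P[i];print("yaw",np.degrees(np.arctan2(v[1],v[0])))
# flange by points: bolts etc ; scene corners of top
Q=[(160+x*.3,245+y*.3) for x,y in((560-400,333-300),(645-400,362-300),(553-400,535-300),(470-400,505-300))]
# TR, ... correspondences by matching top-plane
for q in Q: print("scene",onplane(S,*q,87))
print("sleeve end top",onplane(T,191.7,184.2,50))
E
```

```text
nose (array([ 487.2, -143.1,   60.9]), np.float64(1.7080257335552689)) [ 488.  -142.6   62. ]
collar (array([ 515.3, -291.4,   55.1]), np.float64(0.16397881797333205)) [ 514.8 -289.6   62. ]
hend (array([ 529.1, -369.8,   62.5]), np.float64(1.1367699656533339)) [ 529.7 -369.7   62. ]
len 230.88926743714256 yaw 100.40113085177059
[555.6 402.1  87. ]
[574.2 258.   87. ]
[510.7 249.2  87. ]
[493.4 395.3  87. ]
[np.float64(145.29708716830024), np.float64(64.11593472935024), np.float64(147.19740325802414), np.float64(62.65610568493784)] c [533.5 326.1  87. ]
yaw 97.34400121832365
yaw 96.77201653201307
scene [574.1 263.8  87. ]
scene [507.3 254.7  87. ]
scene [491.1 397.9  87. ]
scene [551.3 407.   87. ]
sleeve end top [545.7 223.   50. ]
```

Request:
{"api": "send_rows", "payload": {"steps": [[1,0.9,-0.275,0,0,0,0],[1,0.9,-0.275,0,0,0,0],[1,0.9,-0.275,0,0,0,0],[1,0.9,-0.275,0,0,0,0],[1,0.9,-0.275,0,0,0,0]]}}

```text
t: 0.6
eef_pos: [366.6, -377.8, 231.0]
eef_rot: [-180.0, 0.0, 24.0]
contact_force: [0.2, -0.9, -0.1]
grip_width: 1.001
grasp_force: 0.0
```

Request:
{"api": "send_rows", "payload": {"steps": [[1,0.9,-0.275,0,0,0,0],[1,0.9,-0.275,0,0,0,0],[1,0.9,-0.275,0,0,0,0],[1,0.9,-0.275,0,0,0,0],[1,0.9,-0.275,0,0,0,0]]}}

```text
t: 1.1
eef_pos: [508.7, -254.3, 230.9]
eef_rot: [-180.0, 0.0, 24.0]
contact_force: [0.7, -0.5, 0.2]
grip_width: 1.001
grasp_force: 0.0
```

Request:
{"api": "send_rows", "payload": {"steps": [[1,0,0,0,0,0,-1],[1,0,0,0,0,0,-1],[1,0,0,0,0,0,-1],[1,0,0,0,0,0,-1],[1,0,0,0,0,0,-1]]}}

```text
t: 1.6
eef_pos: [507.7, -255.4, 230.8]
eef_rot: [-180.0, 0.0, 49.2]
contact_force: [0.3, 0.1, -0.1]
grip_width: 1.004
grasp_force: 0.0
```

Request:
{"api": "send_rows", "payload": {"steps": [[1,0,0,0,0,0,-1],[1,0,0,0,0,0,-1],[1,0,0,0,0,0,-1],[1,0,0,0,0,0,-1],[1,0,0,0,0,0,-1]]}}

```text
t: 2.1
eef_pos: [507.7, -255.5, 230.8]
eef_rot: [-180.0, -0.0, 74.2]
contact_force: [1.0, 0.2, 0.0]
grip_width: 1.005
grasp_force: 0.0
```

Request:
{"api": "send_rows", "payload": {"steps": [[1,0,0,0,0,0,-1],[1,0,0,0,0,0,-1],[1,0,0,0,0,0,-1],[1,0,0,0,0,0,-1],[1,0,0,0,0,0,-1]]}}

```text
t: 2.6
eef_pos: [507.7, -255.5, 230.8]
eef_rot: [-180.0, -0.0, 99.2]
contact_force: [-0.0, -1.3, -0.6]
grip_width: 1.0
grasp_force: 0.0
```

```bash
python3 - <<'E'
from cell import arm, vision
import cv2, numpy as np, pickle
c=vision.capture("wrist"); pickle.dump(c,open("w1.pkl","wb"))
cv2.imwrite("pics/w1.png",c["img"][:,:,::-1])
print(c["fx"],c["cx"],c["cy"],np.round(c["cam_to_world"],3).tolist())
E
```

```text
297.3186396354542 257.4401193173791 189.51763222204033 [[0.987, -0.155, -0.042, 497.223], [0.16, 0.952, 0.259, -189.872], [-0.0, -0.263, 0.965, 372.751], [0.0, 0.0, 0.0, 1.0]]
```

View pics/w1.png

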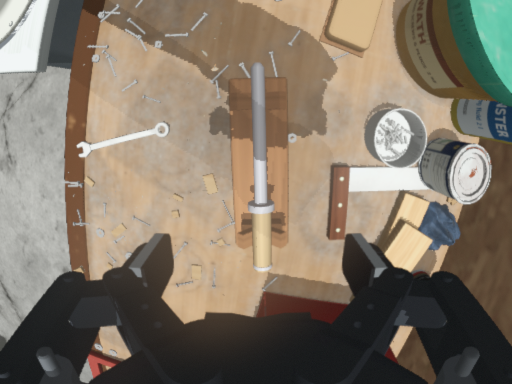

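The wrist picture shows the rod upright: nose tip at (257.5,63), collar front at about (260,206), handle end at (262,270). The fingers stand symmetrically on either side.

```bash
cat >> h.py <<'E'
def wray(c,u,v):
    M=np.array(c["cam_to_world"]); a=np.array([u-c["cx"],v-c["cy"]]); r=np.hypot(*a); th=r/c["fx"]
    s=np.sin(th)/max(r,1e-9); return M[:3,3],M[:3,:3]@np.array([a[0]*s,-a[1]*s,-np.cos(th)])
def wplane(c,u,v,z):
    o,d=wray(c,u,v); return o+d*(z-o[2])/d[2]
def tri2(r1,r2):
    (o1,d1),(o2,d2)=r1,r2
    s=np.linalg.lstsq(np.c_[d1,-d2],o2-o1,rcond=None)[0]
    a,b=o1+d1*s[0],o2+d2*s[1]; return (a+b)/2,np.linalg.norm(a-b)
E
python3 - <<'E'
from h import *
np.set_printoptions(precision=1,suppress=True)
c=pickle.load(open("w1.pkl","rb"));T=pickle.load(open("c0.pkl","rb"))["top"]
im=c["img"].astype(int)
# handle mask (pale wood: yellow, brighter than cradle) & row-wise centres
hsv=cv2.cvtColor(c["img"],cv2.COLOR_RGB2HSV)
for v in (80,100,120,140,170,180,190,222,232,245,258,266):
    row=hsv[v,240:280].astype(int)
    m=(row[:,1]<90) if v<210 else (row[:,2]>150)&(row[:,1]<140)
    x=np.where(m)[0]+240
    print(v,x.min() if len(x) else None,x.max() if len(x) else None,len(x),wplane(c,x.mean(),v,62) if len(x) else '')
for n,p,q in(("nose",(257.5,63),(327.5,208.2)),("hend",(262,270),(413.8,194.2)),("col",(260,206),(383.3,199.2))):
    print(n,wplane(c,*p,62),tri2(wray(c,*p),ray(T,*q)))
E
```

```text
80 251 264 14 [ 492.1 -158.3   62. ]
100 251 265 15 [ 495.9 -179.    62. ]
120 252 265 14 [ 499.8 -199.5   62. ]
140 252 266 15 [ 503.7 -220.2   62. ]
170 253 266 14 [ 509.4 -251.8   62. ]
180 254 266 13 [ 511.7 -262.5   62. ]
190 254 267 14 [ 514.1 -273.4   62. ]
222 240 270 20 [ 518.9 -310.3   62. ]
232 250 274 24 [ 524.3 -321.8   62. ]
245 240 279 40 [ 523.7 -338.6   62. ]
258 240 279 39 [ 526.7 -355.5   62. ]
266 240 279 40 [ 528.3 -366.4   62. ]
nose [ 489.2 -140.5   62. ] (array([ 488.6, -141.6,   68.2]), np.float64(1.5250893372827303))
hend [ 532.2 -371.4   62. ] (array([ 530.1, -366.3,   71.1]), np.float64(2.1311039367654745))
col [ 516.5 -291.5   62. ] (array([ 513.3, -277.7,  104.6]), np.float64(1.2431478212717224))
```

Request:
{"api": "send_rows", "payload": {"steps": [[1,-0.14,0.05,0.6,0,0,-0.28],[1,0,0,0.9,0,0,0],[1,0,0,0.9,0,0,0],[1,0,0,0.9,0,0,0],[1,0,0,0.8,0,0,0]]}}

```text
t: 3.15
eef_pos: [510.1, -260.5, 65.1]
eef_rot: [-179.9, -0.0, 100.3]
contact_force: [0.4, -0.3, -1.0]
grip_width: 0.998
grasp_force: 0.0
```

Request:
{"api": "send_rows", "payload": {"steps": [[1,0,0,0.3,0,0,0],[1,0,0,0.3,0,0,0],[1,0,0,0,0,0,0],[1,0,0,0,0,0,0],[1,0,0,0,0,0,0]]}}

```text
t: 3.65
eef_pos: [511.5, -261.2, 44.9]
eef_rot: [179.9, 0.1, 100.4]
contact_force: [-0.8, 0.2, 0.4]
grip_width: 0.999
grasp_force: 0.0
```

Request:
{"api": "send_rows", "payload": {"steps": [[-1,0,0,0.04,0,0,0],[-1,0,0,0,0,0,0],[-1,0,0,0,0,0,0],[-1,0,0,0,0,0,0],[-1,0,0,0,0,0,0]], "grip_force": 40}}

```text
t: 4.15
eef_pos: [511.0, -260.8, 41.9]
eef_rot: [180.0, 0.0, 100.4]
contact_force: [7.2, 2.4, 2.2]
grip_width: 0.152
grasp_force: 41.7
```

Request:
{"api": "send_rows", "payload": {"steps": [[-1,0,0,0,0,0,0],[-1,0,0,0,0,0,0],[-1,0,0,0,0,0,0],[-1,0,0,0,0,0,0],[-1,0,0,0,0,0,0]]}}

```text
t: 4.65
eef_pos: [511.0, -260.8, 41.9]
eef_rot: [180.0, 0.0, 100.4]
contact_force: [4.2, 0.7, 0.8]
grip_width: 0.15
grasp_force: 39.1
```

Request:
{"api": "send_rows", "payload": {"steps": [[-1,0,0,-0.3,0,0,0],[-1,0,0,-0.8,0,0,0],[-1,0,0,-1,0,0,0],[-1,0,0,-1,0,0,0],[-1,0,0,-0.9,0,0,0]]}}

```text
t: 5.15
eef_pos: [509.8, -260.8, 203.9]
eef_rot: [-179.9, 0.0, 100.4]
contact_force: [1.1, -0.7, -3.1]
grip_width: 0.146
grasp_force: 39.2
```

Request:
{"api": "send_rows", "payload": {"steps": [[-1,0.4,0.04,0,0,0,0.2],[-1,0.8,0.08,0,0,0,0.2],[-1,0.8,0.08,0,0,0,0.2],[-1,0.8,0.08,0,0,0,0],[-1,0.8,0.08,0,0,0,0]]}}

```text
t: 5.65
eef_pos: [502.9, -115.3, 201.9]
eef_rot: [-179.9, 0.0, 97.4]
contact_force: [0.8, 0.7, -1.8]
grip_width: 0.149
grasp_force: 39.3
```

Request:
{"api": "send_rows", "payload": {"steps": [[-1,0.8,0.08,0,0,0,0],[-1,0.8,0.08,0,0,0,0],[-1,0.8,0.08,0,0,0,0],[-1,0.8,0.08,0,0,0,0],[-1,0.8,0.08,0,0,0,0]]}}

```text
t: 6.15
eef_pos: [498.2, 45.3, 202.0]
eef_rot: [-179.9, 0.0, 97.4]
contact_force: [1.9, 0.4, -2.9]
grip_width: 0.147
grasp_force: 39.3
```

Request:
{"api": "send_rows", "payload": {"steps": [[-1,0.8,0.08,0,0,0,0],[-1,0.8,0.08,0,0,0,0],[-1,0.8,0.08,0,0,0,0],[-1,0.8,0.08,0,0,0,0],[-1,0.4,0,0,0,0,0]]}}

```text
t: 6.65
eef_pos: [492.6, 190.5, 201.7]
eef_rot: [-179.9, 0.0, 97.5]
contact_force: [0.9, -1.3, -2.3]
grip_width: 0.146
grasp_force: 39.3
```

```bash
python3 - <<'E'
from cell import arm, vision
import cv2, numpy as np, pickle
c=vision.capture("wrist"); pickle.dump(c,open("w2.pkl","wb"))
s=arm.observe();print(s["eef_pos"],s["eef_rot"],s["contact_force"],s["grasp_force"])
cv2.imwrite("pics/w2.png",c["img"][:,:,::-1])
E
```

```text
[492.38878387 191.57052328 201.54894739] [-1.79924394e+02 -7.11155361e-03  9.75114532e+01] [-1.88881202  1.76105728 -3.30792029] 39.292423725128174
```

View pics/w2.png

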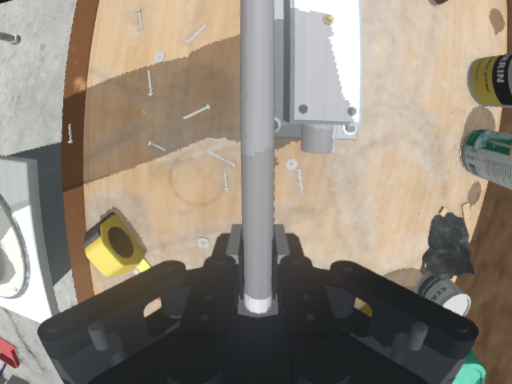

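The wrist picture shows the held rod along column ~258, the block at (275–360, 0–135) and its sleeve at (302–335, 123–153). I'll enlarge the block's mouth.

```bash
python3 - <<'E'
import pickle,cv2
c=pickle.load(open("w2.pkl","rb"))
cv2.imwrite("pics/w2c.png",cv2.resize(c["img"][0:160,265:370,::-1],None,fx=3.7,fy=3.7,interpolation=cv2.INTER_CUBIC))
E
```

```text
(no output)
```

View pics/w2c.png

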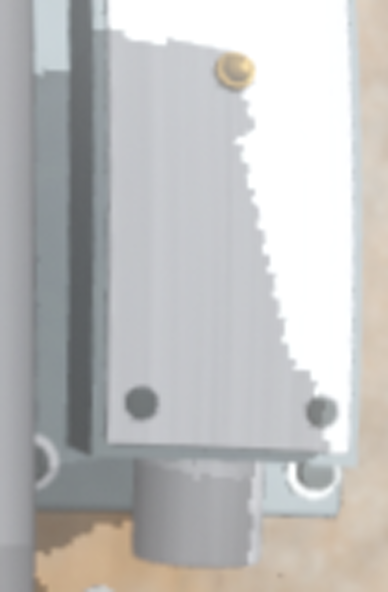

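```bash
python3 - <<'E'
from h import *
np.set_printoptions(precision=1,suppress=True)
c=pickle.load(open("w2.pkl","rb"));d=pickle.load(open("c0.pkl","rb"));T=d["top"]
print("cam",np.array(c["cam_to_world"])[:3,3])
f=lambda x,y,z:wplane(c,265+x/3.7-.36,y/3.7-.36,z)
for n,x,y,z in(("BL",107,443,87),("BR",345,453,87),("L2",107,40,87),("R2",353,40,87),("scrL",142,403,87),("scrR",321,410,87),("brass",236,68,90),("slL",133,520,52),("slR",261,520,52),("slEnd",200,566,68),("bodyL",93,455,84),("bodyR",357,465,84)): print(n,f(x,y,z))
a,b=f(107,443,87),f(107,40,87);print("yawL",np.degrees(np.arctan2(*(b-a)[1::-1])))
a,b=f(350,440,87),f(353,40,87);print("yawR",np.degrees(np.arctan2(*(b-a)[1::-1])))
a,b=f(142,403,87),f(321,410,87);print("yawscr",np.degrees(np.arctan2(*(b-a)[1::-1]))+90)
# height check by triangulating brass + screws with top view
for n,w,t in(("brass",(236,68),(110+128/4-.4,150+149/4-.4)),("scrL",(142,403),(110+254/4-.4,150+170/4-.4)),("scrR",(321,410),(110+248/4-.4,150+103/4-.4))):
    print(n,tri2(wray(c,265+w[0]/3.7-.36,w[1]/3.7-.36),ray(T,*t)), onplane(T,*t,87))
# held rod edges in image
g=cv2.cvtColor(c["img"],cv2.COLOR_RGB2GRAY).astype(int)
for v in (10,50,100):
    r=g[v,225:300]; print(v,[(225+i,int(r[i+1]-r[i-1])) for i in range(1,74) if abs(r[i+1]-r[i-1])>22])
E
```

```text
cam [484.2 256.6 343.5]
BL [515.7 253.   87. ]
BR [573.5 260.3  87. ]
L2 [503.1 350.   87. ]
R2 [562.5 363.8  87. ]
scrL [522.5 263.6  87. ]
scrR [565.7 269.4  87. ]
brass [533.7 347.9  90. ]
slL [530.  233.2  52. ]
slR [564.9 238.6  52. ]
slEnd [546.5 225.4  68. ]
bodyL [513.2 249.7  84. ]
bodyR [578.1 258.   84. ]
yawL 97.40713264581571
yawR 96.68544673093625
yawscr 97.7015082291051
brass (array([532.6, 345.4,  96.1]), np.float64(0.690616961094354)) [533.3 347.9  87. ]
scrL (array([521.3, 263.2,  92.3]), np.float64(0.9069371664242794)) [521.2 264.3  87. ]
scrR (array([564.9, 269.3,  89.4]), np.float64(0.06151941404634052)) [565.1 269.8  87. ]
10 [(239, -39), (240, -51), (273, 25), (274, 53), (275, 25), (282, -44), (283, -84), (284, -50), (289, 34), (290, 36), (294, 37), (295, 24)]
50 [(283, -42), (284, -30), (289, 32), (290, 43), (294, 39), (295, 34)]
100 [(282, -33), (283, -46), (289, 42), (290, 41), (293, 27), (294, 43)]
```

The estimates agree: block yaw about 97.2°, and the axis runs through (547.5, 235.9). The sleeve end is at y≈225 and the mouth at y≈254, so the sleeve stands out about 28 mm. I'll go to the pre-insertion pose.

Request:
{"api": "send_rows", "payload": {"steps": [[-1,-0.35,0.19,0,0,0,0.06],[-1,-0.7,0.38,0,0,0,0],[-1,-0.7,0.38,0,0,0,0],[-1,-0.66,0.36,0,0,0,0],[-1,-0.35,0.18,0,0,0,0]]}}

```text
t: 7.2
eef_pos: [567.0, 83.3, 201.5]
eef_rot: [-180.0, 0.1, 96.9]
contact_force: [-0.5, 1.0, -3.1]
grip_width: 0.149
grasp_force: 39.3
```

Request:
{"api": "send_rows", "payload": {"steps": [[-1,0,0,0.5,0,0,0],[-1,0,0,0.8,0,0,0],[-1,0,0,0.9,0,0,0],[-1,0,0,0.9,0,0,0],[-1,0,0,0.7,0,0,0]]}}

```text
t: 7.7
eef_pos: [565.1, 85.6, 47.5]
eef_rot: [-179.9, 0.0, 97.0]
contact_force: [1.4, 0.0, -3.1]
grip_width: 0.147
grasp_force: 39.4
```

Request:
{"api": "send_rows", "payload": {"steps": [[-1,0,0,0.4,0,0,0],[-1,0,0,0,0,0,0],[-1,0,0,0,0,0,0],[-1,0,0,0,0,0,0],[-1,0,0,0,0,0,0]]}}

```text
t: 8.2
eef_pos: [567.0, 86.7, 35.2]
eef_rot: [179.9, -0.0, 97.1]
contact_force: [-1.0, 0.1, -2.0]
grip_width: 0.149
grasp_force: 39.4
```

```bash
python3 - <<'E'
from cell import arm, vision
import cv2, numpy as np, pickle
d={n:vision.capture(n) for n in("wrist","top","scene")}; pickle.dump(d,open("c1.pkl","wb"))
s=arm.observe();print(s["eef_pos"],s["eef_rot"],s["contact_force"])
a=cv2.resize(d["wrist"]["img"][0:150,190:340],(500,500),interpolation=cv2.INTER_CUBIC)
b=cv2.resize(d["top"]["img"][150:225,150:240],(300,250),interpolation=cv2.INTER_CUBIC)
e=cv2.resize(d["scene"]["img"][200:275,190:280],(300,250),interpolation=cv2.INTER_CUBIC)
cv2.imwrite("pics/m2.png",np.hstack([a,np.vstack([b,e])])[:,:,::-1])
E
```

```text
[566.53926296  86.82126387  34.42617899] [ 1.79938765e+02 -4.94362253e-05  9.70962530e+01] [ 0.41588906 -0.06759445 -1.94262377]
```

View pics/m2.png

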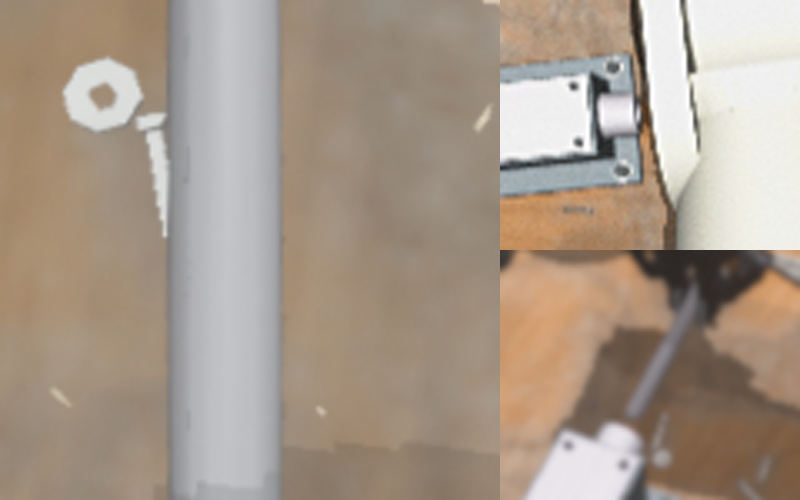

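The scene crop shows the rod nose at scene px ≈(229,249), just short of the sleeve and in line with it. I'll check this against the prediction.

```bash
python3 - <<'E'
from h import *
S=pickle.load(open("c1.pkl","rb"))["scene"]
u=np.array([-.1236,.9923]);t=np.array([566.5,86.8])
for k in (40,121):print(k,proj(S,[*(t+k*u),54.5]))
print(proj(S,[548.6,226,50]),onplane(S,229,249.5,54.5))
E
```

```text
40 (np.float64(241.61828568950187), np.float64(225.53481227695147))
121 (np.float64(228.89331068050714), np.float64(249.1756713734993))
(np.float64(225.98359054886043), np.float64(256.19517136875993)) [550.79080327 207.57580182  54.5       ]
```

Request:
{"api": "send_rows", "payload": {"steps": [[-1,0,0,0.115,0,0,0],[-1,0,0,0,0,0,0],[-1,0.1,0,0,0,0,0],[-1,0.1,0,0,0,0,0],[-1,0,0,0,0,0,0]]}}

```text
t: 8.85
eef_pos: [565.1, 95.3, 29.1]
eef_rot: [180.0, -0.0, 97.1]
contact_force: [-0.0, 0.2, -2.9]
grip_width: 0.146
grasp_force: 39.4
```

Request:
{"api": "send_rows", "payload": {"steps": [[-1,0.1,0,-0.015,0,0,0],[-1,0.1,0,0,0,0,0],[-1,0.1,0,0,0,0,0],[-1,0.1,0,0,0,0,0],[-1,0.1,0,0,0,0,0]]}}

```text
t: 9.35
eef_pos: [562.7, 115.0, 29.7]
eef_rot: [-180.0, 0.0, 97.1]
contact_force: [-1.1, 0.3, -2.5]
grip_width: 0.148
grasp_force: 39.4
```

Request:
{"api": "send_rows", "payload": {"steps": [[-1,0.1,0,0,0,0,0],[-1,0.1,0,0,0,0,0],[-1,0.05,0,0,0,0,0],[-1,0.05,0,0,0,0,0],[-1,0.05,0,0,0,0,0]]}}

```text
t: 9.85
eef_pos: [561.0, 128.6, 29.7]
eef_rot: [-180.0, 0.0, 97.1]
contact_force: [0.3, -0.7, -2.2]
grip_width: 0.148
grasp_force: 39.4
```

Request:
{"api": "send_rows", "payload": {"steps": [[-1,0.05,0,0,0,0,0],[-1,0.05,0,0,0,0,0],[-1,0.05,0,0,0,0,0],[-1,0.05,0,0,0,0,0],[-1,0.05,0,0,0,0,0]]}}

```text
t: 10.35
eef_pos: [559.7, 138.5, 29.7]
eef_rot: [180.0, -0.0, 97.1]
contact_force: [0.4, 0.9, -2.6]
grip_width: 0.15
grasp_force: 39.4
```

Request:
{"api": "send_rows", "payload": {"steps": [[-1,0.05,0,0,0,0,0],[-1,0.05,0,0,0,0,0],[-1,0.05,0,0,0,0,0],[-1,0.05,0,0,0,0,0],[-1,0.05,0,0,0,0,0]]}}

```text
t: 10.85
eef_pos: [558.5, 148.5, 29.7]
eef_rot: [-180.0, -0.0, 97.1]
contact_force: [0.6, -0.2, -3.1]
grip_width: 0.149
grasp_force: 39.4
```

Request:
{"api": "send_rows", "payload": {"steps": [[-1,0.08,0,0,0,0,0],[-1,0.08,0,0,0,0,0],[-1,0.08,0,0,0,0,0],[-1,0.08,0,0,0,0,0],[-1,0.08,0,0,0,0,0]]}}

```text
t: 11.35
eef_pos: [556.5, 164.5, 29.7]
eef_rot: [-180.0, -0.0, 97.1]
contact_force: [-0.5, 0.8, -1.5]
grip_width: 0.146
grasp_force: 39.4
```

Request:
{"api": "send_rows", "payload": {"steps": [[-1,0.08,0,0,0,0,0],[-1,0.08,0,0,0,0,0],[-1,0.08,0,0,0,0,0],[-1,0.08,0,0,0,0,0],[-1,0.08,0,0,0,0,0]]}}

```text
t: 11.85
eef_pos: [554.5, 180.3, 29.7]
eef_rot: [-180.0, 0.0, 97.1]
contact_force: [-0.8, -0.6, -2.1]
grip_width: 0.147
grasp_force: 39.4
```

Request:
{"api": "send_rows", "payload": {"steps": [[-1,0.08,0,0,0,0,0],[-1,0.08,0,0,0,0,0],[-1,0.08,0,0,0,0,0],[-1,0.06,0,0.01,0,0,0],[-1,0,0,0,0,0,0]]}}

```text
t: 12.35
eef_pos: [553.0, 192.3, 29.2]
eef_rot: [-180.0, 0.0, 97.1]
contact_force: [-0.3, -0.4, -3.7]
grip_width: 0.149
grasp_force: 39.4
```

Request:
{"api": "send_rows", "payload": {"steps": [[-0.4,0,0,0,0,0,0],[-0.2,0,0,0,0,0,0],[0.2,0,0,0,0,0,0],[0.6,0,0,0,0,0,0],[0.6,0,0,0,0,0,0]]}}

```text
t: 12.85
eef_pos: [553.2, 191.9, 29.4]
eef_rot: [180.0, -0.0, 97.1]
contact_force: [0.3, 0.6, -0.3]
grip_width: 0.799
grasp_force: 0.0
```

Request:
{"api": "send_rows", "payload": {"steps": [[0.6,0,0,-0.4,0,0,0],[0.6,0,0,-0.8,0,0,0],[0.6,0,0,-0.8,0,0,0],[0.6,0,0,-0.8,0,0,0],[0.6,0,0,0,0,0,0]]}}

```text
t: 13.35
eef_pos: [554.9, 192.5, 146.4]
eef_rot: [179.6, -0.1, 97.1]
contact_force: [1.7, 0.3, -0.6]
grip_width: 0.801
grasp_force: 0.0
```

```bash
python3 - <<'E'
from cell import arm, vision
import cv2, numpy as np, pickle
d={n:vision.capture(n) for n in("wrist","top","scene")}; pickle.dump(d,open("c2.pkl","wb"))
s=arm.observe();print(s["eef_pos"],s["eef_rot"],s["contact_force"])
a=cv2.resize(d["wrist"]["img"],(512,384))
b=cv2.resize(d["scene"]["img"][195:279,190:290],(286,240),interpolation=cv2.INTER_CUBIC)
e=np.zeros((144,286,3),np.uint8)
cv2.imwrite("pics/m3.png",np.hstack([a,np.vstack([b,e])])[:,:,::-1])
E
```

```text
[552.9543879  191.86891845 140.64833882] [-1.79970977e+02  7.16367127e-03  9.70894421e+01] [0.27406492 0.57493292 0.16511233]
```

View pics/m3.png

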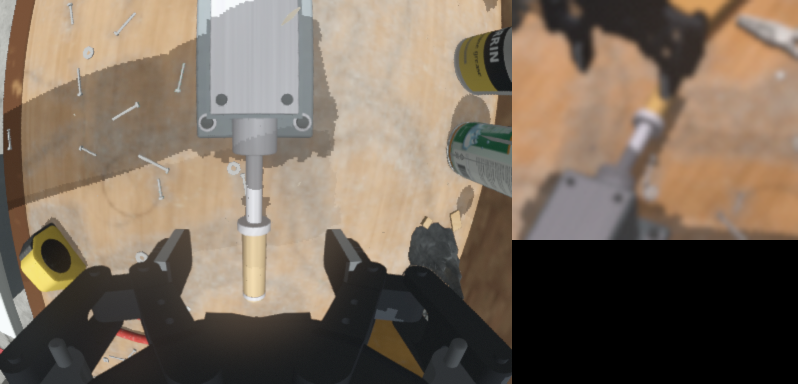

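The rod stays in the bore. In the wrist picture the collar is at (254,222), the handle end at (254,297) and the sleeve end at row 154. By geometry the droop is about 0.03 rad, so I'll grip the handle tilted to match.

Request:
{"api": "send_rows", "payload": {"steps": [[0.6,-0.3,0,0,0,0,0],[0.6,-0.6,0,0,0,0,0],[0.6,-0.6,0,0,0,0,0],[0.6,-0.34,0,0,0,0,0],[0.6,0,0,0,0,0,0]]}}

```text
t: 14.0
eef_pos: [562.0, 117.0, 140.5]
eef_rot: [-179.9, 0.0, 97.0]
contact_force: [-0.9, 0.9, 0.1]
grip_width: 0.801
grasp_force: 0.0
```

Request:
{"api": "send_rows", "payload": {"steps": [[0.6,0,0,0.5,0,0,0],[0.6,0,0,0.8,0,0,0],[0.6,0,0,0.8,0,0,0],[0.6,0,0,0.4,0,0.33,0],[0.6,0,0,0,0,0,0]]}}

```text
t: 14.5
eef_pos: [560.2, 118.7, 38.1]
eef_rot: [-179.7, -1.7, 97.1]
contact_force: [-0.0, -0.3, 0.6]
grip_width: 0.802
grasp_force: 0.0
```

Request:
{"api": "send_rows", "payload": {"steps": [[0.6,0,0,0.2,0,0,0],[0.6,0,0,0,0,0,0],[0.6,0,0,0,0,0,0],[0.6,0,0,0,0,0,0],[0.6,0,0,0,0,0,0]]}}

```text
t: 15.0
eef_pos: [562.5, 119.3, 33.9]
eef_rot: [179.9, -1.6, 97.1]
contact_force: [-0.1, 0.6, -0.4]
grip_width: 0.802
grasp_force: 0.0
```

Request:
{"api": "send_rows", "payload": {"steps": [[0.6,0,0,0.2,0,0,0],[0.6,0,0,0,0,0,0],[0.6,0,0,0,0,0,0],[0.2,0,0,0,0,0,0],[-0.2,0,0,0,0,0,0]]}}

```text
t: 15.5
eef_pos: [562.2, 119.4, 25.4]
eef_rot: [180.0, -1.7, 97.1]
contact_force: [-0.1, 0.5, -0.3]
grip_width: 0.475
grasp_force: 0.0
```

Request:
{"api": "send_rows", "payload": {"steps": [[-0.4,0,0,0,0,0,0],[-0.6,0,0,0,0,0,0],[-1,0,0,0,0,0,0],[-1,0,0,0,0,0,0],[-1,0,0,0,0,0,0]], "grip_force": 60}}

```text
t: 16.0
eef_pos: [562.1, 119.4, 25.4]
eef_rot: [180.0, -1.7, 97.1]
contact_force: [-0.9, -0.5, 1.4]
grip_width: 0.236
grasp_force: 58.6
```

```bash
python3 - <<'E'
from cell import arm
s=arm.observe();print(s["eef_pos"],s["eef_rot"],s["contact_force"],s["moment"],s["grip_width"],s["grasp_force"])
E
```

```text
[562.09849699 119.3697337   25.37671514] [179.99830997  -1.65015196  97.09330328] [-0.8946825  -0.45679932  1.44225594] [-0.07274197  0.18507654 -0.01414438] 0.23599215254721814 58.5856568813324
```

Request:
{"api": "send_rows", "payload": {"steps": [[-1,0,0,-0.023,0,-0.083,0],[-1,0,0,-0.023,0,-0.083,0],[-1,0,0,-0.023,0,-0.083,0],[-1,0,0,-0.023,0,-0.08,0],[-1,0,0,0,0,0,0]]}}

```text
t: 16.5
eef_pos: [562.2, 119.5, 29.1]
eef_rot: [180.0, 0.0, 97.1]
contact_force: [-0.2, -1.3, -0.7]
grip_width: 0.236
grasp_force: 58.6
```

Request:
{"api": "send_rows", "payload": {"steps": [[-1,0,0,0,0,0,0],[-1,0,0,0,0,0,0],[-1,0,0,0,0,0,0],[-1,0,0,0,0,0,0],[-1,0,0,0,0,0,0]]}}

```text
t: 17.0
eef_pos: [562.1, 119.3, 28.9]
eef_rot: [-180.0, -0.0, 97.1]
contact_force: [-0.3, 1.2, -0.9]
grip_width: 0.237
grasp_force: 58.6
```

```bash
python3 - <<'E'
from cell import arm
s=arm.observe();print(s["eef_pos"],s["eef_rot"],s["contact_force"],s["moment"],s["grip_width"],s["grasp_force"])
E
```

```text
[562.0926485  119.32897791  28.93034982] [-1.79995580e+02 -8.22158281e-03  9.70956904e+01] [-0.32570459  1.24411105 -0.88784172] [ 0.11715309  0.04929732 -0.03099923] 0.23742355686635927 58.62629145383835
```

Request:
{"api": "send_rows", "payload": {"steps": [[-1,0.05,0,0,0,0,0],[-1,0.05,0,0,0,0,0],[-1,0.05,0,0,0,0,0],[-1,0.05,0,0,0,0,0],[-1,0.05,0,0,0,0,0]]}}

```text
t: 17.5
eef_pos: [560.9, 129.4, 29.0]
eef_rot: [180.0, -0.0, 97.1]
contact_force: [0.2, -1.0, -0.3]
grip_width: 0.237
grasp_force: 58.7
```

Request:
{"api": "send_rows", "payload": {"steps": [[-1,0.05,0,0,0,0,0],[-1,0.05,0,0,0,0,0],[-1,0.05,0,0,0,0,0],[-1,0.05,0,0,0,0,0],[-1,0.05,0,0,0,0,0]]}}

```text
t: 18.0
eef_pos: [559.6, 139.3, 29.0]
eef_rot: [180.0, -0.0, 97.1]
contact_force: [-1.2, -1.1, 0.3]
grip_width: 0.235
grasp_force: 58.7
```

Request:
{"api": "send_rows", "payload": {"steps": [[-1,0.04,0,0,0,0,0],[-1,0.04,0,0,0,0,0],[-1,0.04,0,0,0,0,0],[-1,0.04,0,0,0,0,0],[-1,0.04,0,0,0,0,0]]}}

```text
t: 18.5
eef_pos: [558.8, 145.8, 29.0]
eef_rot: [-180.0, 0.2, 97.0]
contact_force: [1.3, -10.5, 1.6]
grip_width: 0.235
grasp_force: 58.8
```

Request:
{"api": "send_rows", "payload": {"steps": [[-1,0.04,0,0,0,0,0],[-1,0.04,0,0,0,0,0],[-1,0.04,0,0,0,0,0],[-1,0.04,0,0,0,0,0],[-1,0.04,0,0,0,0,0]]}}

```text
t: 19.0
eef_pos: [557.9, 153.5, 29.1]
eef_rot: [180.0, 0.2, 97.0]
contact_force: [1.6, -11.0, 1.9]
grip_width: 0.236
grasp_force: 58.9
```

Request:
{"api": "send_rows", "payload": {"steps": [[-1,0.04,0,-0.008,0,0,0],[-1,0.04,0,0,0,0,0],[-1,0.04,0,0,0,0,0],[-1,0.04,0,0,0,0,0],[-1,0.04,0,0,0,0,0]]}}

```text
t: 19.5
eef_pos: [556.9, 161.5, 29.4]
eef_rot: [180.0, 0.2, 97.0]
contact_force: [0.9, -10.4, 0.7]
grip_width: 0.239
grasp_force: 58.9
```

Request:
{"api": "send_rows", "payload": {"steps": [[-1,0.04,0,0,0,0,0],[-1,0.04,0,0,0,0,0],[-1,0.04,0,0,0,0,0],[-1,0.04,0,0,0,0,0],[-1,0.04,0,0,0,0,0]]}}

```text
t: 20.0
eef_pos: [556.0, 169.3, 29.5]
eef_rot: [180.0, 0.2, 97.0]
contact_force: [1.0, -10.6, 2.4]
grip_width: 0.235
grasp_force: 59.0
```

Request:
{"api": "send_rows", "payload": {"steps": [[-1,0.03,0,0,0,0,0],[-1,0.03,0,0,0,0,0],[-1,0.03,0,0,0,0,0],[-1,0.02,0,0,0,0,0],[-1,0.02,0,0,0,0,0]]}}

```text
t: 20.5
eef_pos: [555.4, 174.4, 29.6]
eef_rot: [180.0, 0.2, 97.0]
contact_force: [1.6, -10.7, 2.1]
grip_width: 0.235
grasp_force: 59.0
```

Request:
{"api": "send_rows", "payload": {"steps": [[-1,0.015,0,0,0,0,0],[-1,0.015,0,0,0,0,0],[-1,0.015,0,0,0,0,0],[-1,0.015,0,0,0,0,0],[-1,0.015,0,0,0,0,0]]}}

```text
t: 21.0
eef_pos: [555.1, 177.3, 29.6]
eef_rot: [180.0, 0.2, 97.0]
contact_force: [0.1, -10.9, 2.2]
grip_width: 0.235
grasp_force: 59.0
```

Request:
{"api": "send_rows", "payload": {"steps": [[-1,0.015,0,0,0,0,0],[-1,0.015,0,0,0,0,0],[-1,0.015,0,0,0,0,0],[-1,0.015,0,0,0,0,0],[-1,0.01,0,0,0,0,0]]}}

```text
t: 21.5
eef_pos: [554.9, 178.6, 29.6]
eef_rot: [180.0, 0.4, 97.0]
contact_force: [0.9, -20.3, 4.2]
grip_width: 0.237
grasp_force: 59.2
```

Request:
{"api": "send_rows", "payload": {"steps": [[-1,0.005,0,0,0,0,0],[-1,0.005,0,0,0,0,0],[-1,0,0,0,0,0,0],[-1,0,0,0,0,0,0],[-1,0,0,0,0,0,0]]}}

```text
t: 22.0
eef_pos: [554.9, 178.6, 29.6]
eef_rot: [180.0, 0.4, 96.9]
contact_force: [2.5, -21.2, 4.4]
grip_width: 0.24
grasp_force: 59.2
```

```bash
python3 - <<'E'
from cell import arm, vision
import cv2, numpy as np, pickle
d={n:vision.capture(n) for n in("wrist","top","scene")}; pickle.dump(d,open("c3.pkl","wb"))
s=arm.observe();print(s["eef_pos"],s["eef_rot"],s["contact_force"])
a=cv2.resize(d["wrist"]["img"][50:350,130:380],(500,600),interpolation=cv2.INTER_CUBIC)
b=cv2.resize(d["scene"]["img"][225:345,165:265],(300,360),interpolation=cv2.INTER_CUBIC)
e=cv2.resize(d["top"]["img"][150:230,100:200],(300,240),interpolation=cv2.INTER_CUBIC)
cv2.imwrite("pics/m4.png",np.hstack([a,np.vstack([b,e])])[:,:,::-1])
E
```

```text
[554.86460263 178.6762456   29.61330225] [179.97841314   0.38413136  96.93713151] [  2.44424002 -21.2318266    4.18939336]
```

View pics/m4.png

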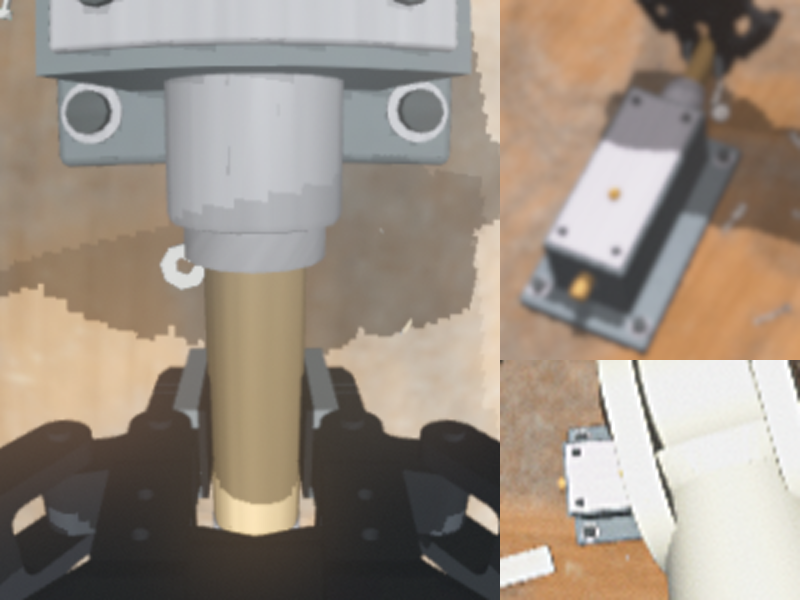

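The collar sits flush on the sleeve and the dowel end shows at the far side (montage px (580,287)). I'll relax the push a little, release and retreat.

Request:
{"api": "send_rows", "payload": {"steps": [[-1,-0.015,0,0,0,0,0],[-1,-0.01,0,0,0,0,0],[-1,0,0,0,0,0,0],[-0.3,0,0,0,0,0,0],[0,0,0,0,0,0,0]]}}

```text
t: 22.65
eef_pos: [554.5, 181.4, 29.4]
eef_rot: [180.0, -0.0, 97.1]
contact_force: [-0.4, -0.0, 0.3]
grip_width: 0.493
grasp_force: 0.0
```

Request:
{"api": "send_rows", "payload": {"steps": [[0.4,0,0,0,0,0,0],[0.6,0,0,0,0,0,0],[0.6,0,0,0,0,0,0],[0.6,0,0,0,0,0,0],[0.6,0,0,-0.3,0,0,0]]}}

```text
t: 23.15
eef_pos: [553.4, 181.0, 40.1]
eef_rot: [-179.8, 0.0, 97.1]
contact_force: [0.3, -0.1, -0.2]
grip_width: 0.804
grasp_force: 0.0
```

Request:
{"api": "send_rows", "payload": {"steps": [[0.6,0,0,-0.8,0,0,0],[0.6,0,0,-0.8,0,0,0],[0.6,0,0,-0.8,0,0,0],[0.6,0,0,-0.3,0,0,0],[0.6,0,0,0,0,0,0]]}}

```text
t: 23.65
eef_pos: [555.4, 181.6, 151.8]
eef_rot: [179.8, -0.1, 97.1]
contact_force: [0.5, 0.0, 0.1]
grip_width: 0.798
grasp_force: 0.0
```

```bash
python3 - <<'E'
from cell import arm, vision
import cv2, numpy as np
w=vision.capture("wrist")["img"];s=vision.capture("scene")["img"]
o=arm.observe();print(o["t"],o["eef_pos"],o["contact_force"])
a=cv2.resize(w[40:340,130:380],(500,600),interpolation=cv2.INTER_CUBIC)
b=cv2.resize(s[170:345,165:315],(300,350),interpolation=cv2.INTER_CUBIC)
cv2.imwrite("pics/m5.png",np.hstack([a,np.vstack([b,np.zeros((250,300,3),np.uint8)])])[:,:,::-1])
E
```

```text
23.75 [554.21081202 181.171562   148.438993  ] [-0.03256217  0.36635959 -0.65533827]
```

View pics/m5.png

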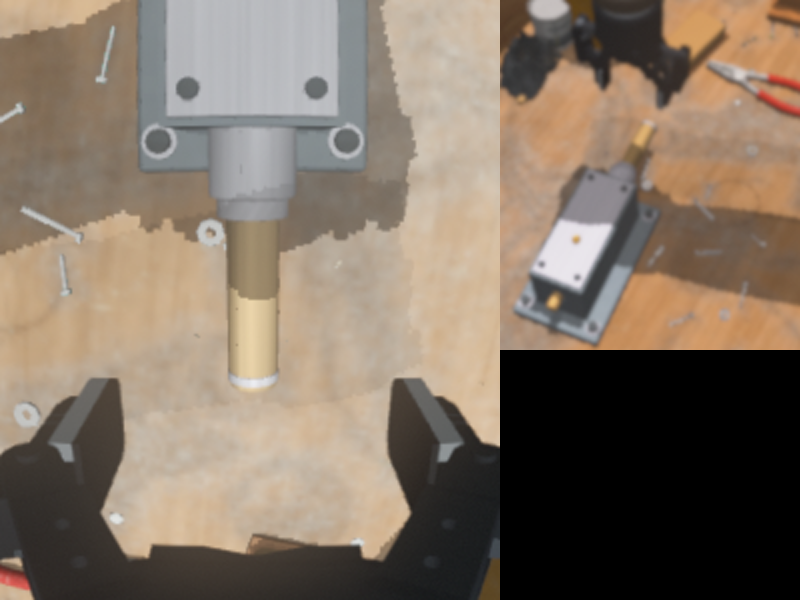

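The collar sits against the sleeve with no gap at px (250,205), the handle is straight and free, and the dowel stands out at the far side. The gripper is clear, so I'm handing in.

```bash
python3 -c "
from cell import job
print(job.hand_in())"
```

```text
the job is handed in; nothing more can be done
None
```

The rod is fully home with its collar seated on the sleeve, the dowel is driven out at the far side, and the rod is released; I handed the job in at about 24 s, and no verdict came back.

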